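# Baffle train on the optical rail

## Task

Set up the stray-light baffles for the narrowing beam: stand one in the middle of each of the four rail carriers, in order of size, the largest next to the lamp and the smallest next to the screen, each ring square across the rail so that the beam passes through its hole. Keep them upright and put them down gently, not dropped. Leave the gold mirror among them where it is; it is already aligned.

Things in the scene. Friction and masses are not known exactly. Their poses are not given: they have to be found in the camera images.
- baffle_70: Loose baffle, largest of four (about 0.22 kg): upright black ring, outer diameter 70 mm, 12 mm thick, 42 mm hole, on a steel post (12.6 mm) and round steel foot (40 mm wide, 10 high). Origin: centre of the foot's underside, z up; hole centre 75 mm and ring top 110 mm above it. x axis: the hole's axis, square to the ring's faces, either way round. Pinch the ring from above across its 12 mm.
- baffle_58: Loose baffle, second largest of four (about 0.22 kg): upright black ring, outer diameter 58 mm, 12 mm thick, 32 mm hole, on a steel post (12.6 mm) and round steel foot (40 mm wide, 10 high). Origin: centre of the foot's underside, z up; hole centre 75 mm and ring top 104 mm above it. x axis: the hole's axis, square to the ring's faces, either way round. Pinch the ring from above across its 12 mm.
- baffle_46: Loose baffle, second smallest of four (about 0.22 kg): upright black ring, outer diameter 46 mm, 12 mm thick, 22 mm hole, on a steel post (12.6 mm) and round steel foot (40 mm wide, 10 high). Origin: centre of the foot's underside, z up; hole centre 75 mm and ring top 98 mm above it. x axis: the hole's axis, square to the ring's faces, either way round. Pinch the ring from above across its 12 mm.
- baffle_34: Loose baffle, smallest of four (about 0.22 kg): upright black ring, outer diameter 34 mm, 12 mm thick, 12 mm hole, on a steel post (12.6 mm) and round steel foot (40 mm wide, 10 high). Origin: centre of the foot's underside, z up; hole centre 75 mm and ring top 92 mm above it. x axis: the hole's axis, square to the ring's faces, either way round. Pinch the ring from above across its 12 mm.
- carrier_p: One of four identical fixed carriers on the black rail: aluminium block 56 mm along the rail, 64 across, flat top with a round 38 mm seat at its middle. 80 mm or more apart (centres); which is nearest the lamp changes. Origin: middle of its underside, on the rail's top, z up; flat top 18 mm above it. y axis along the rail, x across.
- carrier_q: One of four identical fixed carriers on the black rail: aluminium block 56 mm along the rail, 64 across, flat top with a round 38 mm seat at its middle. 80 mm or more apart (centres); which is nearest the lamp changes. Origin: middle of its underside, on the rail's top, z up; flat top 18 mm above it. y axis along the rail, x across.
- carrier_r: One of four identical fixed carriers on the black rail: aluminium block 56 mm along the rail, 64 across, flat top with a round 38 mm seat at its middle. 80 mm or more apart (centres); which is nearest the lamp changes. Origin: middle of its underside, on the rail's top, z up; flat top 18 mm above it. y axis along the rail, x across.
- carrier_s: One of four identical fixed carriers on the black rail: aluminium block 56 mm along the rail, 64 across, flat top with a round 38 mm seat at its middle. 80 mm or more apart (centres); which is nearest the lamp changes. Origin: middle of its underside, on the rail's top, z up; flat top 18 mm above it. y axis along the rail, x across.
- lamp: Fixed at one end of the rail, either end: 60 mm black cube with a lens ring on both faces along the rail and an orange finned housing (50 mm) on top; 155 mm tall. Origin: middle of its underside on the rail's top, z up, y along the rail; 110 to 140 mm from the nearest carrier's middle. At the other end: the screen, an 84 mm white square in a black frame, 135 mm tall.
- mirror: Loose bystander (0.32 kg) among the baffles, to be left where it is: gold mirror in a square black 50 mm mount with two grey knobs behind, on a steel post and round 40 mm foot; 100 mm tall. Origin: centre of the foot's underside, z up, x the way the mirror looks.
Things that resemble listed ones, but are neither listed nor needed, are in the scene too. What is shaped like the baffle_70 but green is not meant.

How it is judged:
By the outcome, as a careful person would: the job done as asked, in the order asked, and still so for the second after the job is handed in, with the robot touching nothing.
It also fails if it takes over 112 s, if anything falls off the work surface, if the arm or the gripper's body presses on something with over 40 N, if the wrist force passes 120 N, or if a joint passes its speed limit or range.

## Robot

A 6-joint arm with a two-finger parallel gripper is mounted at the origin on the work surface. World frame = base frame: x ahead of the robot, y to its left, z up, the work surface at z = 0. Lengths are in m, angles in rad, forces in N, time in s.
With the tool pointing down it reaches from about 0.325 to 0.9 m from the base axis. Payload 6.1 kg.
Tool frame: the origin (TCP) lies midway between the tips of the shut fingers; the grasp point (between the pads) lies 19 mm behind it; x points along the fingers, y is the direction in which the jaws open and shut, and the axes are right-handed (so a half turn about x gives the same grasp; the last joint's range is limited). The gripper opens to 85 mm and grips with 20 to 120 N. Pads are 22 mm wide; open, the fingers measure 114 mm over their backs; the gripper's body (76 mm by 85 mm) begins 54 mm behind the grasp point. The pads swing forward as they close: fully open they stand 13 mm farther back than shut.
Start: joints at [-1.464, 0.22, 1.526, -0, 1.395, -0.126], TCP at [0.144, -0.608, 0.231] pointing down, gripper open.
Joint ranges: [-2.98, 2.98], [-0.91, 2.08], [0.09, 2.57], [-1.24, 4.39], [0.2, 2.65], [-2.68, 2.68]. Speed limits (rad/s): [2.57, 2.57, 3.01, 3.14, 3.14, 3.14].

## Interface

Orientations are given as [roll, pitch, yaw] about the fixed x, y, z axes, in that order (R = Rz(yaw) Ry(pitch) Rx(roll)).
In Python, from plant import movep, move_l, set_joints, gripper_to, hold, inverse_kinematics, observe, get_image, get_calibration, Unreachable, job_done gives the robot as it stands. Calls block until the motion is done:
- movep(position, orientation): joint-space move of the TCP to a pose.
- move_l(position, feed=0.15, rotation=None, max_force=None): straight line of the TCP; rotation=None keeps the orientation; feed is the mean speed in m/s. With max_force (N) it stops when the force on the tool has changed by that much, and returns True; else False.
- set_joints(angles): joint-space move.
- gripper_to(opening, f_grip=None): finger opening in m; f_grip is the grip in N (None keeps the last); returns when the fingers have stopped.
- hold(seconds).
- inverse_kinematics(position, orientation): joint angles nearest the present ones, or None.
- observe(): the state.
- get_image(name): name is "scene" or "top" or "wrist"; returns (picture, depth): 400x640x3 uint8, red, green, blue; 400x640 float32, m along the optical axis (not along the pixel's ray), 0 where there is no reading.
- get_calibration(name): a dict with "intrinsics" (3x3 intrinsics, pixels), "dist_coeffs" ([k1, k2, p1, p2, k3] as OpenCV has them; the pictures are not rectified), "world_from_camera" (4x4, takes a point from camera to world coordinates). Camera axes: x right, y down, z forward; pixel columns grow to the right and rows downward; lengths in m; the calibration is good to about 2 mm. A picture is of the moment at which its call begins: read the wrist's pose just before it. get_calibration takes no time and is no camera call; for the wrist camera it gives the pose at the moment of the call.
A pose or a line that the arm cannot do raises Unreachable and nothing moves.
- job_done(): hands the job in, once; it reports no verdict.
The state is a dict: "time_s": time; "q": joint angles; "joint_velocities": joint speeds; "joint_torque": joint torques, N m; "eef_pos": TCP position; "tcp_rot": TCP orientation; "ft_force": force on the tool from outside, world axes, zero at the start; "torque": the same for the moment, N m; "opening": finger opening in m.
Only numpy, scipy, OpenCV 4.12 (cv2) and the standard library are available. Lean on these libraries where they do the work, as an engineer would, in place of code of your own. Each camera call takes 0.05 s, during which the arm holds its last target.

## Working session

There is one attempt and no reset: what is moved stays moved. The work goes in short steps, each a Python script; the robot and the scene stay as the last script left them, time stands still between calls to the robot, and variables do not carry over. Pictures are saved under pics/ and viewed, and the job is handed in when it is done.

```bash
ls; mkdir -p pics; cat > h.py <<'E'
import numpy as np, cv2
from plant import *
def save(n,img,crop=None,s=1):
    im=img[:,:,::-1]
    if crop: r0,r1,c0,c1=crop; im=im[r0:r1,c0:c1]
    if s!=1: im=cv2.resize(im,None,fx=s,fy=s,interpolation=cv2.INTER_CUBIC)
    cv2.imwrite('pics/'+n+'.png',im)
def cloud(d,cal):
    K=np.array(cal['intrinsics'],float);D=np.array(cal['dist_coeffs'],float);T=np.array(cal['world_from_camera'])
    h,w=d.shape
    u,v=np.meshgrid(np.arange(w),np.arange(h))
    p=cv2.undistortPoints(np.stack([u,v],-1).reshape(-1,1,2).astype(np.float64),K,D).reshape(h,w,2)
    P=np.dstack([p[...,0]*d,p[...,1]*d,d])
    W=P@T[:3,:3].T+T[:3,3]
    W[d<=0]=np.nan
    return W
E
python3 - <<'E'
from h import *
for n in ['scene','top','wrist']:
    c=get_calibration(n); p,d=get_image(n); save(n+'0',p); np.savez('pics/'+n+'0.npz',p=p,d=d,**{k:np.array(v) for k,v in c.items()})
    print(n,np.round(c['world_from_camera'],3).tolist(),np.round(c['intrinsics'],1).tolist())
E
```

```text
pics
scene [[-0.668, 0.508, -0.544, 1.094], [0.744, 0.437, -0.505, 0.478], [-0.019, -0.742, -0.67, 0.718], [0.0, 0.0, 0.0, 1.0]] [[430.2, 0.0, 316.2], [0.0, 430.2, 199.4], [0.0, 0.0, 1.0]]
top [[-0.016, -0.98, 0.196, 0.375], [-1.0, 0.013, -0.014, -0.004], [0.011, -0.197, -0.98, 1.063], [0.0, 0.0, 0.0, 1.0]] [[459.9, 0.0, 321.1], [0.0, 459.9, 195.8], [0.0, 0.0, 1.0]]
wrist [[0.23, -0.934, -0.273, 0.212], [-0.973, -0.222, -0.062, -0.591], [-0.003, 0.28, -0.96, 0.373], [0.0, 0.0, 0.0, 1.0]] [[281.7, 0.0, 316.8], [0.0, 281.7, 198.4], [0.0, 0.0, 1.0]]
```

View pics/scene0.png

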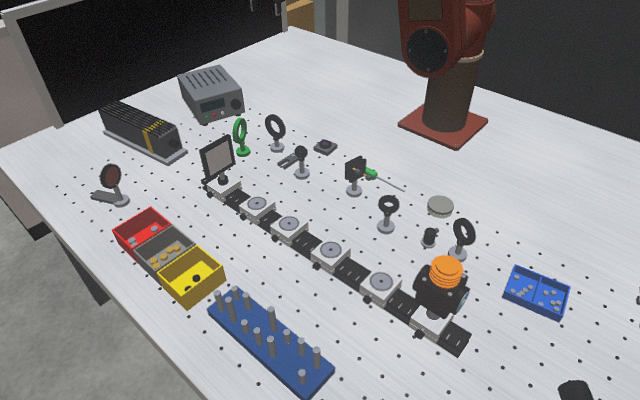

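View pics/top0.png

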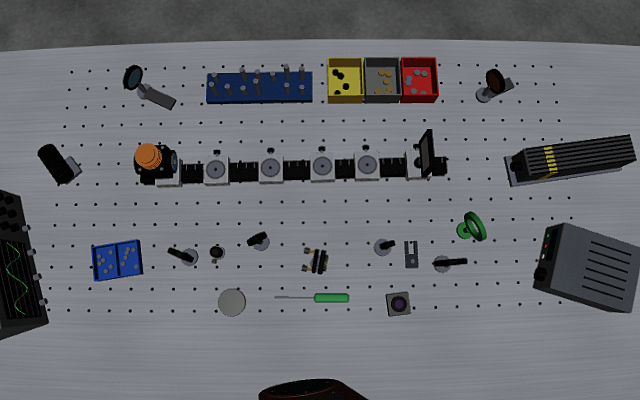

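View pics/wrist0.png

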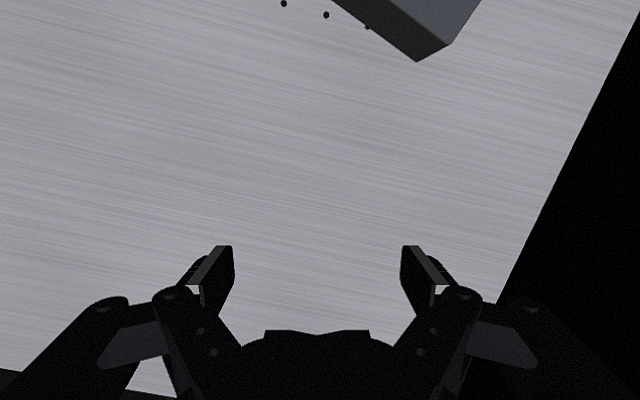

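```bash
python3 - <<'E'
from h import *
z=np.load('pics/top0.npz'); save('tA',z['p'],(215,290,150,350),4); save('tB',z['p'],(205,290,340,500),5); save('tC',z['p'],(120,200,120,320),4);save('tD',z['p'],(120,200,260,460),4)
z=np.load('pics/scene0.npz'); save('sA',z['p'],(100,280,230,490),3)
E
```

```text
(no output)
```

View pics/tA.png

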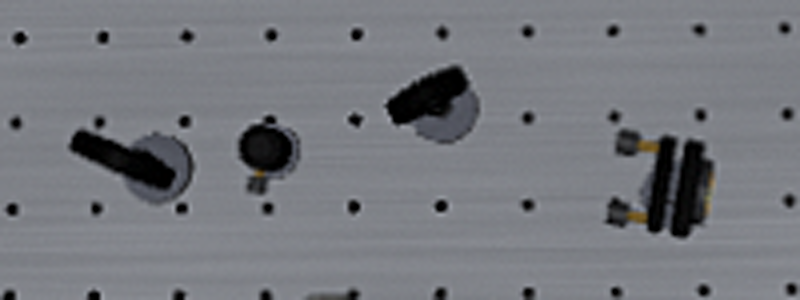

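View pics/tB.png

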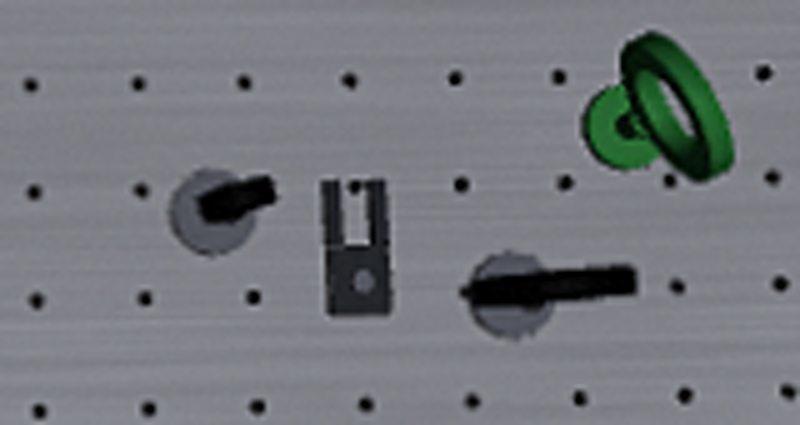

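View pics/sA.png

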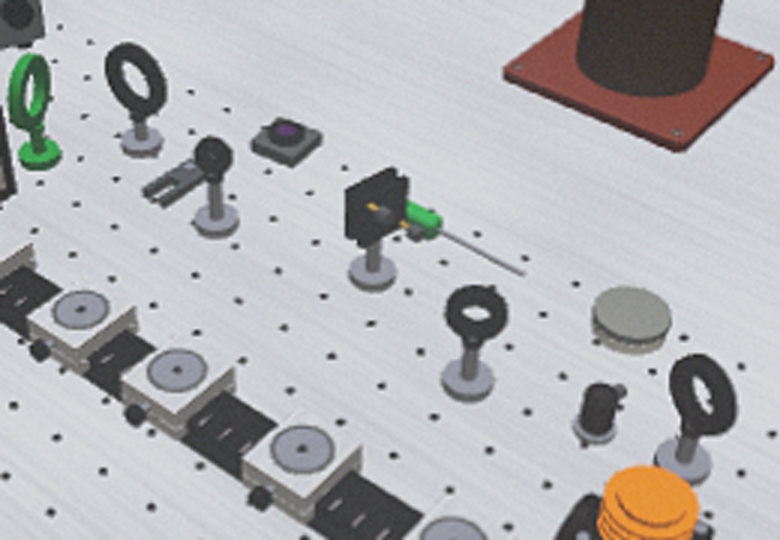

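View pics/tC.png

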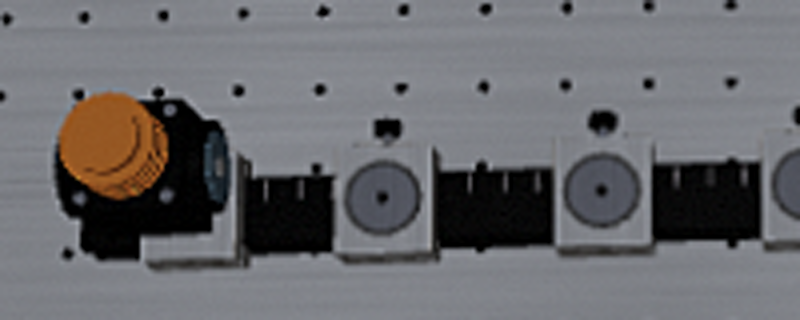

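View pics/tD.png

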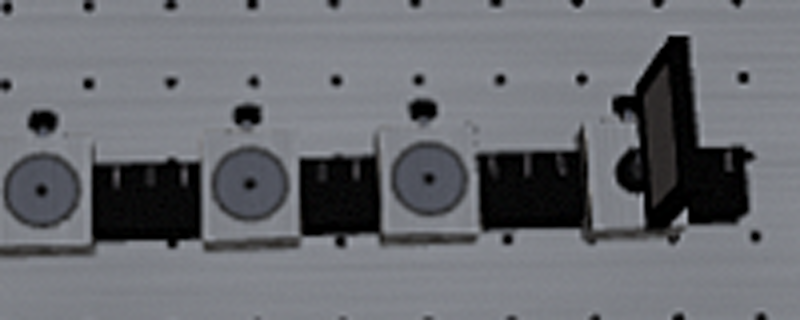

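```bash
cat > an.py <<'E'
from h import *
from scipy.optimize import least_squares
z={n:np.load(f'pics/{n}0.npz') for n in('top','scene')}
W={n:cloud(z[n]['d'],z[n]) for n in z}
for n in W:
    w=W[n]; m=(np.abs(w[...,2])<.01)&(np.abs(w[...,1])<.4)&(w[...,0]>.35)&(w[...,0]<.8)
    P=w[m]; A=np.c_[P[:,:2],np.ones(len(P))]; c=np.linalg.lstsq(A,P[:,2],rcond=None)[0]; print(n,'table',c, (P[:,2]-A@c).std())
def pix(u,v): return W['top'][int(v),int(u)]
for nm,(u,v) in dict(L=(182,254),M=(260,240),S=(385,246),B=(450,263),mir=(316,261)).items():
    c=pix(u,v)[:2]
    for n in W:
        w=W[n].reshape(-1,3); q=np.linalg.norm(w[:,:2]-c,axis=1)<.055
        R=w[q&(w[:,2]>.045)]; zt=np.nanpercentile(R[:,2],99)
        g=w[q&(w[:,2]>.006)&(w[:,2]<.014)]
        mu=R[:,:2].mean(0); U,s,V=np.linalg.svd(R[:,:2]-mu); pr=(R[:,:2]-mu)@V.T
        f=least_squares(lambda p:np.minimum(np.hypot(*(g[:,:2]-p).T)-.02,.004)*(np.hypot(*(g[:,:2]-p).T)>.02),g[:,:2].mean(0)).x if len(g)>5 else None
        print(nm,n,len(R),'zt',round(zt,4),'mid',mu.round(4),'dir',np.degrees(np.arctan2(V[0,1],V[0,0])).round(1),'ext',np.ptp(pr,axis=0).round(4),'p1-99',np.subtract(*np.percentile(pr,[99,1],axis=0)).round(4),'foot',None if f is None else f.round(4),len(g))
# seats
def ray(n,uv,zz):
    c=z[n];T=c['world_from_camera']
    p=cv2.undistortPoints(np.array([[uv]],float),c['intrinsics'],c['dist_coeffs']).ravel()
    d=T[:3,:3]@np.array([p[0],p[1],1]);return T[:3,3]+d*(zz-T[2,3])/d[2]
for uv in [(215.5,169.5),(270.25,167.5),(322.5,166),(367.25,164.75)]:
    P=pix(*uv); print('seat',P.round(4),ray('top',uv,P[2]).round(4))
for uv in [(388,281),(330.5,249.7),(289,223.3),(256.7,203)]:
    P=W['scene'][int(uv[1]),int(uv[0])]; print('seat sc',P.round(4))
E
python3 an.py
```

```text
top table [ 0.00043711 -0.0006151  -0.00053185] 0.0022404107728153694
scene table [-1.81396463e-03 -5.86174529e-05  1.63366633e-03] 0.001813750463414074
L top 180 zt 0.1055 mid [0.4462 0.2831] dir 64.5 ext [0.0543 0.014 ] p1-99 [0.0528 0.0127] foot [0.4477 0.2881] 136
L scene 448 zt 0.1046 mid [0.4517 0.29  ] dir -111.9 ext [0.0594 0.0156] p1-99 [0.055  0.0134] foot [0.4473 0.2878] 188
M top 170 zt 0.0992 mid [0.4803 0.1221] dir -61.2 ext [0.0452 0.0138] p1-99 [0.0442 0.0129] foot [0.4798 0.1217] 113
M scene 305 zt 0.0984 mid [0.4831 0.1258] dir -61.8 ext [0.0457 0.0187] p1-99 [0.0429 0.0136] foot [0.4806 0.1239] 144
S top 99 zt 0.093 mid [ 0.4642 -0.155 ] dir 104.1 ext [0.0327 0.0152] p1-99 [0.032  0.0124] foot [ 0.4648 -0.1559] 154
S scene 153 zt 0.0935 mid [ 0.4665 -0.1544] dir 109.3 ext [0.0332 0.0145] p1-99 [0.0315 0.0135] foot [ 0.4654 -0.157 ] 106
B top 197 zt 0.1113 mid [ 0.4224 -0.2869] dir -87.4 ext [0.0669 0.012 ] p1-99 [0.0656 0.0118] foot [ 0.4225 -0.2944] 159
B scene 304 zt 0.1111 mid [ 0.4255 -0.2906] dir 94.5 ext [0.0719 0.0163] p1-99 [0.0687 0.0152] foot [ 0.4226 -0.2942] 104
mir top 385 zt 0.1022 mid [ 0.4309 -0.0062] dir -173.8 ext [0.0584 0.0592] p1-99 [0.0552 0.057 ] foot [ 0.4323 -0.0022] 39
mir scene 470 zt 0.1024 mid [ 0.4362 -0.0015] dir -24.2 ext [0.0568 0.0533] p1-99 [0.0526 0.0488] foot [ 0.4308 -0.0088] 115
seat [0.6448 0.2241 0.0469] [0.6436 0.2229 0.0469]
seat [0.6464 0.0974 0.0512] [0.6452 0.0969 0.0512]
seat [ 0.6479 -0.0209  0.0483] [ 0.6479 -0.022   0.0483]
seat [ 0.6524 -0.1243  0.0449] [ 0.6506 -0.1248  0.0449]
seat sc [0.6351 0.2334 0.05  ]
seat sc [0.6462 0.0968 0.0501]
seat sc [ 0.6468 -0.021   0.0487]
seat sc [ 0.6505 -0.1246  0.0487]
```

```bash
cat >> an.py <<'E'
print('---')
for c in [(.6436,.223),(.6455,.0968),(.6475,-.0215),(.6505,-.1247)]:
    for n in W:
        w=W[n].reshape(-1,3); q=(np.abs(w[:,0]-c[0])<.025)&(np.abs(w[:,1]-c[1])<.022)
        g=w[q&(w[:,2]>.03)]; print(n,np.nanmedian(g[:,2]).round(4),end=' ')
    print()
for n,c in (('green',(470,228)),('lamp',(150,150)),('screen',(428,150))): print(n,pix(*c).round(3))
print(observe()['tcp_rot'],observe()['time_s'])
for nm,x,y,yw in [('B',.4225,-.2943,93),('L',.4475,.288,66.5),('M',.4802,.1228,118.5),('S',.4651,-.1564,106.5),('c1',.6436,.223,1.15),('c2',.6455,.0968,1.15),('c3',.6475,-.0215,1.15),('c4',.6505,-.1247,1.15)]:
    for k in (0,180):
        y2=(yw+k+180)%360-180
        for zz in (.08,.33):
            q=inverse_kinematics([x,y,zz],[0,np.pi/2,np.radians(y2)]); print(nm,y2,zz,None if q is None else np.round(q,2))
E
python3 an.py | sed -n '/---/,$p'
```

```text
---
top 0.0477 scene 0.0484 
top 0.048 scene 0.0485 
top 0.048 scene 0.0487 
top 0.0481 scene 0.0488 
green [ 0.499 -0.35   0.054]
lamp [0.651 0.328 0.183]
screen [ 0.65  -0.239  0.157]
[-1.68306706  1.56930337  1.69131974] 0.15
B 93 0.08 [-0.76  0.13  1.94  0.    1.08  2.33]
B 93 0.33 [-0.76 -0.09  1.67  0.    1.56  2.33]
B -87 0.08 [-0.76  0.13  1.94 -0.    1.08 -0.81]
B -87 0.33 [-0.76 -0.09  1.67 -0.    1.56 -0.81]
L 66.5 0.08 [ 0.42  0.16  1.9   0.    1.08 -2.31]
L 66.5 0.33 [ 0.42 -0.05  1.63  0.    1.56 -2.31]
L -113.5 0.08 [ 0.42  0.16  1.9  -0.    1.08  0.83]
L -113.5 0.33 [ 0.42 -0.05  1.63 -0.    1.56  0.83]
M 118.5 0.08 None
M 118.5 0.33 None
M -61.5 0.08 [ 0.09  0.08  1.99 -0.    1.07 -0.41]
M -61.5 0.33 [ 0.09 -0.14  1.72 -0.    1.57 -0.41]
S 106.5 0.08 [-0.49  0.07  2.    0.    1.07  2.37]
S 106.5 0.33 [-0.49 -0.15  1.73  0.    1.57  2.37]
S -73.5 0.08 [-0.49  0.07  2.   -0.    1.07 -0.77]
S -73.5 0.33 [-0.49 -0.15  1.73 -0.    1.57 -0.77]
c1 1.1500000000000057 0.08 [ 0.22  0.49  1.48 -0.    1.17 -1.37]
c1 1.1500000000000057 0.33 [ 0.22  0.32  1.23 -0.    1.6  -1.37]
c
[... 204 characters left out ...]
7 0.33 [ 0.03  0.24  1.32 -0.    1.58 -1.56]
c2 -178.85000000000002 0.08 [ 0.03  0.43  1.57 -0.    1.15  1.58]
c2 -178.85000000000002 0.33 [ 0.03  0.24  1.32 -0.    1.58  1.58]
c3 1.1500000000000057 0.08 [-0.15  0.41  1.58  0.    1.15 -1.75]
c3 1.1500000000000057 0.33 [-0.15  0.23  1.33  0.    1.58 -1.75]
c3 -178.85000000000002 0.08 [-0.15  0.41  1.58 -0.    1.15  1.4 ]
c3 -178.85000000000002 0.33 [-0.15  0.23  1.33 -0.    1.58  1.4 ]
c4 1.1500000000000057 0.08 [-0.31  0.45  1.54  0.    1.16 -1.9 ]
c4 1.1500000000000057 0.33 [-0.31  0.27  1.29  0.    1.59 -1.9 ]
c4 -178.85000000000002 0.08 [-0.31  0.45  1.54 -0.    1.16  1.24]
c4 -178.85000000000002 0.33 [-0.31  0.27  1.29 -0.    1.59  1.24]
```

```bash
python3 - <<'E'
from h import *
movep([.60,.045,.27],[0,np.pi/2,np.radians(-178.85)])
c=get_calibration('wrist'); p,d=get_image('wrist'); save('w1',p); np.savez('pics/w1.npz',p=p,d=d,**{k:np.array(v) for k,v in c.items()})
print(observe()['time_s'],observe()['eef_pos'])
E
```

```text
3.0083 [0.60004514 0.04417608 0.26990031]
```

View pics/w1.png

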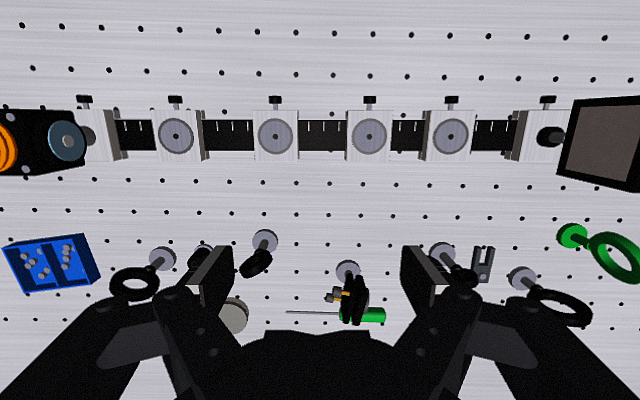

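```bash
python3 - <<'E'
from h import *
z=np.load('pics/w1.npz'); p=z['p']
save('w1a',p,(105,170,140,320),4);save('w1b',p,(105,170,320,500),4)
save('w1c',p,(225,310,100,290),4);save('w1d',p,(225,310,400,600),4)
E
```

```text
(no output)
```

View pics/w1a.png

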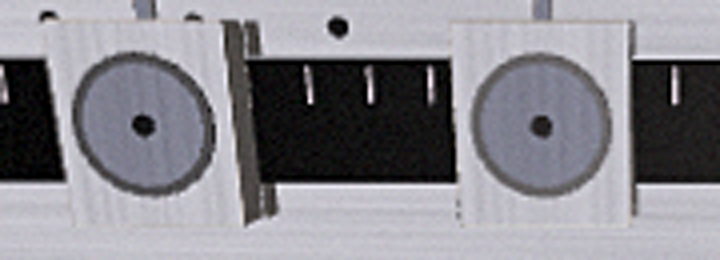

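View pics/w1b.png

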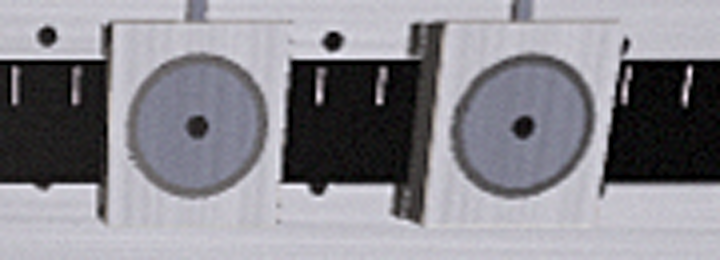

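View pics/w1c.png

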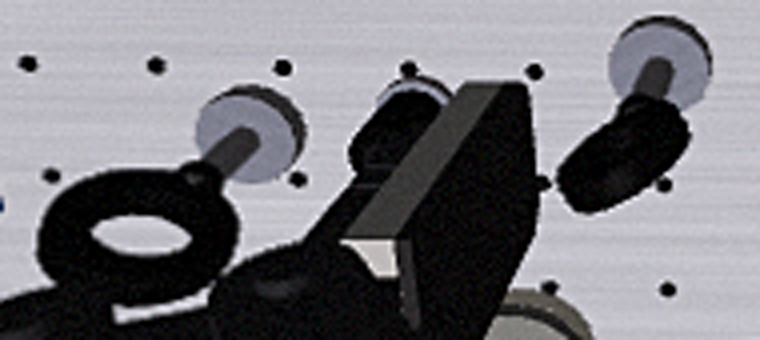

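View pics/w1d.png

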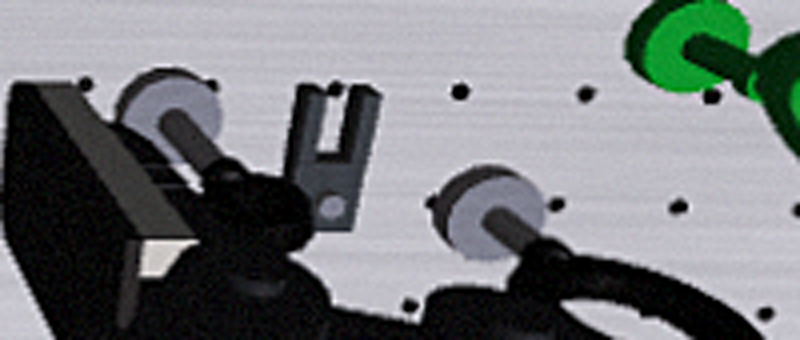

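```bash
python3 - <<'E'
from h import *
c=np.load('pics/w1.npz');T=c['world_from_camera']
def ray(uv,zz):
    p=cv2.undistortPoints(np.array([[uv]],float),c['intrinsics'],c['dist_coeffs']).ravel()
    d=T[:3,:3]@np.array([p[0],p[1],1]);return (T[:3,3]+d*(zz-T[2,3])/d[2])[:2].round(4)
for uv in [(175.4,136.1),(274.9,136.1),(369.1,136.1),(450.4,136.4)]: print(ray(uv,.048))
for uv in [(161.4,257.9),(264.1,241.1),(442.6,253.1),(523.6,277.6)]: print(ray(uv,.01))
E
```

```text
[0.6419 0.2241]
[0.6443 0.0984]
[ 0.6465 -0.0207]
[ 0.6479 -0.1234]
[0.4494 0.2878]
[0.4813 0.1245]
[ 0.466 -0.156]
[ 0.4252 -0.2922]
```

```bash
cat > job.py <<'E'
from h import *
TOP=dict(B=.110,L=.104,M=.098,S=.092)
SRC=dict(B=(.423,-.2938,93),L=(.448,.288,-113.5),M=(.4805,.1235,-61.5),S=(.4653,-.1563,106.5))
DST=dict(B=(.643,.2235),L=(.645,.0975),M=(.647,-.0212),S=(.6494,-.1241))
PY=-178.95
rot=lambda y:[0,np.pi/2,np.radians(y)]
def rel(n): return TOP[n]-.029   # TCP height above foot underside at grasp
def pick(n):
    x,y,w=SRC[n]
    gripper_to(.045,50)
    movep([x,y,.24],rot(w)); 
    s=move_l([x,y,rel(n)],feed=.12,max_force=15)
    gripper_to(0,50); o=observe(); print(n,'stop',s,'open',round(o['opening'],4),'z',round(o['eef_pos'][2],4),'t',o['time_s'],'F',np.round(o['ft_force'],1))
    move_l([x,y,.28],feed=.2)
    print('lifted',round(observe()['opening'],4),np.round(observe()['ft_force'],2))
def carry(n):
    x,y=DST[n]; movep([x,y,.28],rot(PY)); move_l([x,y,.048+rel(n)+.015],feed=.15)
def place(n,x=None,y=None):
    x,y=DST[n] if x is None else (x,y)
    s=move_l([x,y,.048+rel(n)-.004],feed=.02,max_force=3)
    o=observe(); print('down',s,'z foot',round(o['eef_pos'][2]-rel(n),4),np.round(o['ft_force'],1))
    gripper_to(.03); hold(.2)
    move_l([x,y,.27],feed=.2); print('t',observe()['time_s'])
E
python3 - <<'E'
from job import *
pick('B'); carry('B')
for n in('top','scene'):
    p,d=get_image(n); save(n+'1',p)
    z=np.load(f'pics/{n}0.npz'); np.savez(f'pics/{n}1.npz',p=p,d=d,intrinsics=z['intrinsics'],dist_coeffs=z['dist_coeffs'],world_from_camera=z['world_from_camera'])
    save(n+'1c',p,(100,220,110,310) if n=='top' else (160,360,280,520),4 if n=='top' else 3)
print(observe()['time_s'])
E
```

```text
B stop False open 0.0108 z 0.0816 t 6.775 F [-0.2 -0.1  4.2]
lifted 0.0112 [ 0.01  0.52 -3.07]
11.1
```

View pics/top1c.png

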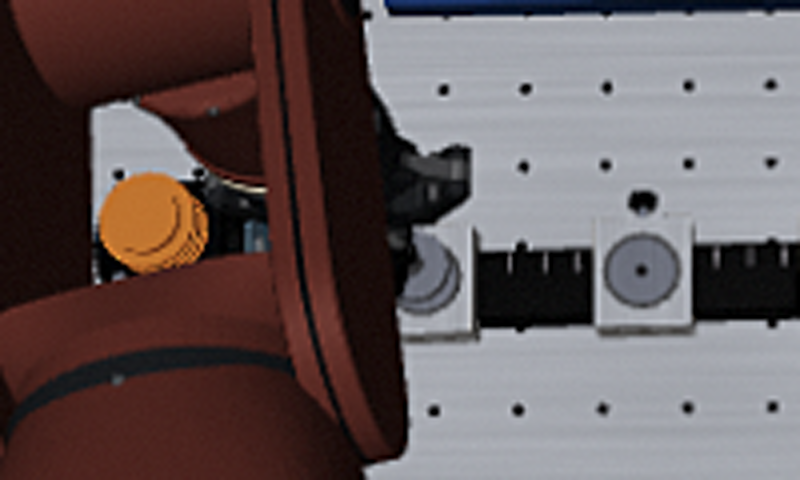

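View pics/scene1c.png

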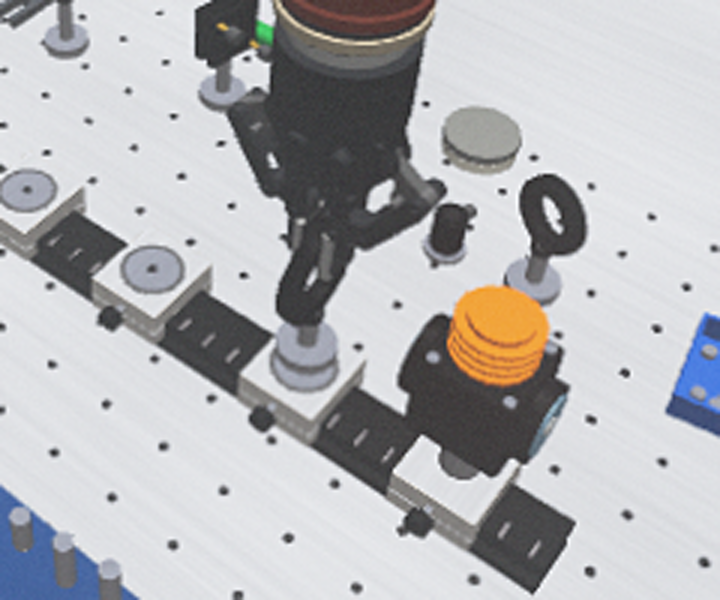

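```bash
python3 - <<'E'
from job import *
place('B')
c=get_calibration('wrist'); p,d=get_image('wrist'); save('w2',p,(60,300,150,450),2)
pick('L')
p,d=get_image('top'); save('t2',p,(100,220,110,310),4)
p,d=get_image('scene'); save('s2',p,(160,360,280,520),3)
E
```

```text
down True z foot 0.0487 [-0.5 -0.5  4.8]
t 13.175
L stop False open 0.0111 z 0.0756 t 16.3417 F [-1.4  0.1  4.4]
lifted 0.0113 [-0.24  0.01 -1.13]
```

View pics/s2.png

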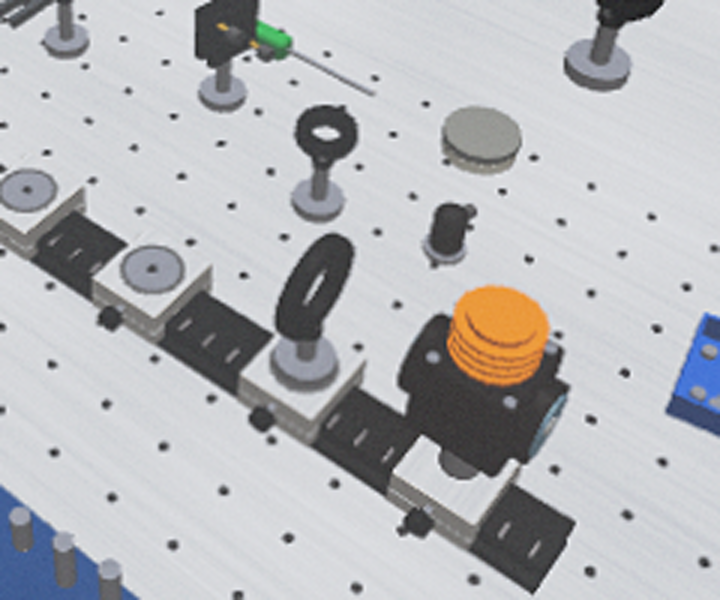

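View pics/t2.png

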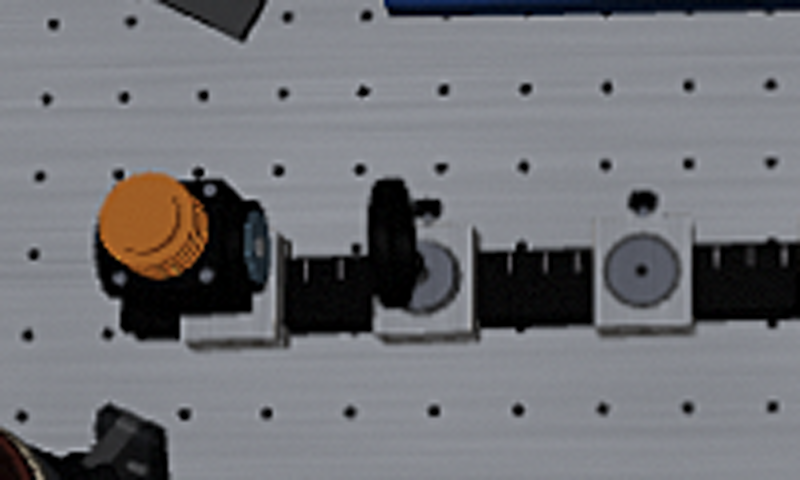

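View pics/w2.png

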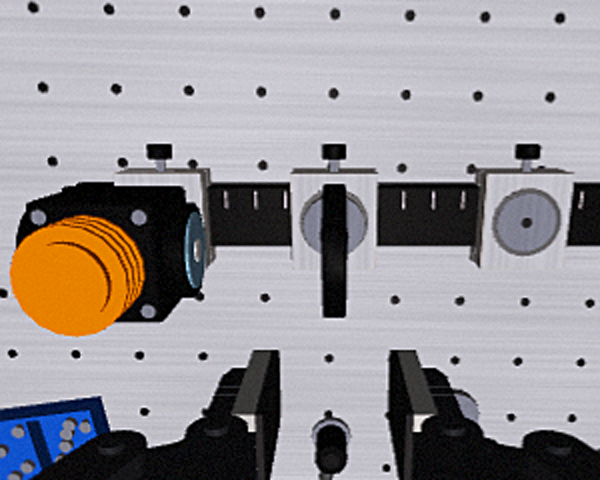

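```bash
python3 - <<'E'
from job import *
carry('L'); place('L')
pick('M'); carry('M'); place('M')
p,d=get_image('wrist'); save('w3',p,(60,300,50,450),2)
E
```

```text
down True z foot 0.0486 [0.1 0.5 4.4]
t 21.9
M stop False open 0.0113 z 0.0696 t 25.9 F [-0.4 -0.4  2.7]
lifted 0.011 [-1.37  0.6  -2.35]
down True z foot 0.0486 [ 0.3 -0.3  4.8]
t 31.9667
```

View pics/w3.png

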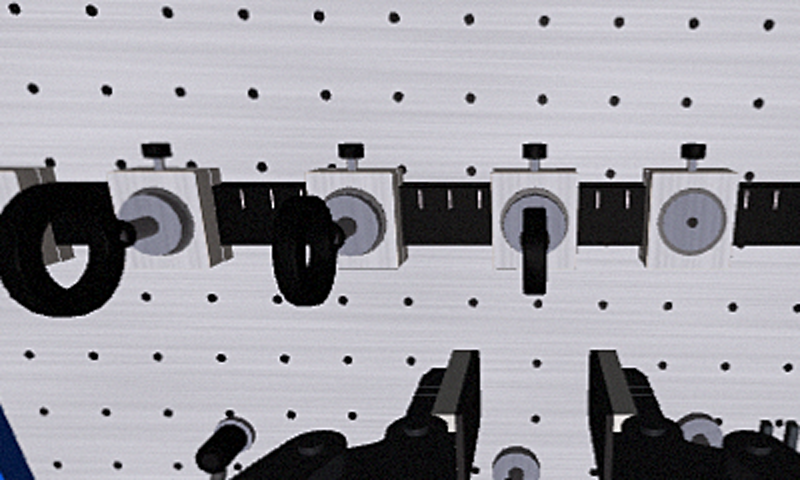

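```bash
python3 - <<'E'
from job import *
pick('S'); carry('S'); place('S')
movep([.50,.045,.30],rot(PY))
c=get_calibration('wrist'); p,d=get_image('wrist'); save('w4',p); np.savez('pics/w4.npz',p=p,d=d,**{k:np.array(v) for k,v in c.items()})
set_joints([-1.464,.22,1.526,0,1.395,-.126])
for n in('top','scene'):
    c=get_calibration(n);p,d=get_image(n); save(n+'5',p,(100,300,100,500) if n=='top' else (80,360,180,560),2); np.savez(f'pics/{n}5.npz',p=p,d=d,**{k:np.array(v) for k,v in c.items()})
print(observe()['time_s'])
E
cat > an2.py <<'E'
from h import *
from job import DST,TOP
for n in('top','scene'):
    z=np.load(f'pics/{n}5.npz'); w=cloud(z['d'],z).reshape(-1,3)
    for k,c in DST.items():
        q=np.linalg.norm(w[:,:2]-c,axis=1)<.05
        R=w[q&(w[:,2]>.1)]; mu=R[:,:2].mean(0); V=np.linalg.svd(R[:,:2]-mu)[2]
        up=R[:,2]>.13
        a=np.polyfit(R[:,2],R[:,:2],1)[0]
        print(n,k,'top',np.percentile(R[:,2],99).round(4),'mid',mu.round(4),'dir',(np.degrees(np.arctan2(V[0,1],V[0,0]))%180).round(1),'lean',a.round(3))
E
python3 an2.py
```

```text
S stop False open 0.0112 z 0.0633 t 35.2583 F [0.1 0.  1.9]
lifted 0.0114 [-0.64 -0.3  -2.62]
down True z foot 0.0483 [-0.8  0.   3.9]
t 40.8917
44.5917
top B top 0.1588 mid [0.6406 0.2218] dir 180.0 lean [-0.096  0.016]
top L top 0.1528 mid [0.6426 0.096 ] dir 179.6 lean [0.01  0.114]
top M top 0.1469 mid [ 0.6446 -0.0214] dir 4.4 lean [ 0.093 -0.14 ]
top S top 0.1408 mid [ 0.6497 -0.1229] dir 5.5 lean [ 0.037 -0.157]
scene B top 0.1588 mid [0.6477 0.2255] dir 179.7 lean [ 0.167 -0.013]
scene L top 0.1524 mid [0.6481 0.1006] dir 179.3 lean [ 0.138 -0.029]
scene M top 0.147 mid [ 0.6495 -0.0181] dir 178.3 lean [ 0.106 -0.051]
scene S top 0.141 mid [ 0.652  -0.1212] dir 174.5 lean [ 0.047 -0.109]
```

View pics/w4.png

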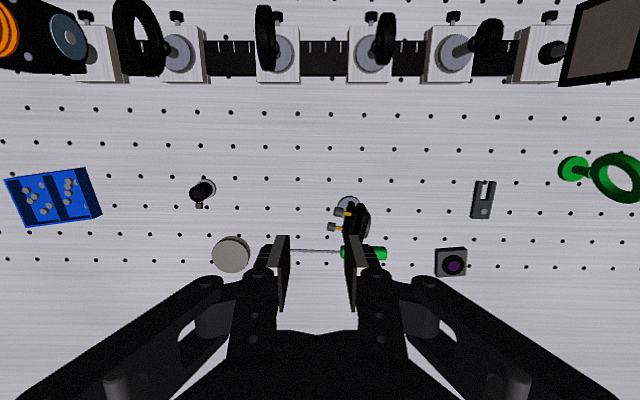

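View pics/top5.png

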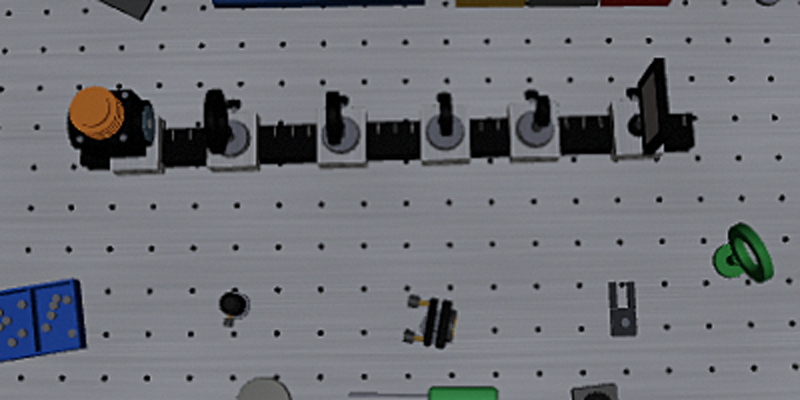

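View pics/scene5.png

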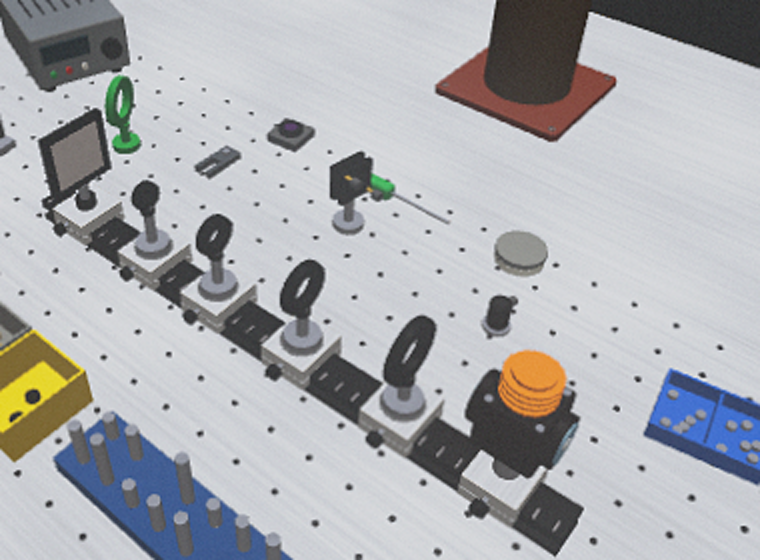

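```bash
python3 - <<'E'
from h import *
from job import DST
from scipy.optimize import least_squares
for n in('top','scene'):
    z=np.load(f'pics/{n}5.npz'); w=cloud(z['d'],z).reshape(-1,3)
    for k,c in DST.items():
        g=w[(np.linalg.norm(w[:,:2]-c,axis=1)<.03)&(w[:,2]>.0545)&(w[:,2]<.064)]
        r=lambda p:np.maximum(np.hypot(*(g[:,:2]-p).T)-.02,0)
        f=least_squares(r,c).x; print(n,k,len(g),((f-c)*1e3).round(1))
for n,crop,s in(('top',(125,185,190,390),4),('scene',(160,300,220,420),4)):
    save(n+'5z',np.load(f'pics/{n}5.npz')['p'],crop,s)
E
```

```text
top B 109 [ 0.1 -2.7]
top L 124 [ 1.3 -0.2]
top M 151 [ 0.9 -0.5]
top S 151 [ 2.  -0.8]
scene B 210 [-0.   0.4]
scene L 194 [0.2 1. ]
scene M 166 [-0.4  0.8]
scene S 144 [0.2 0.3]
```

View pics/top5z.png

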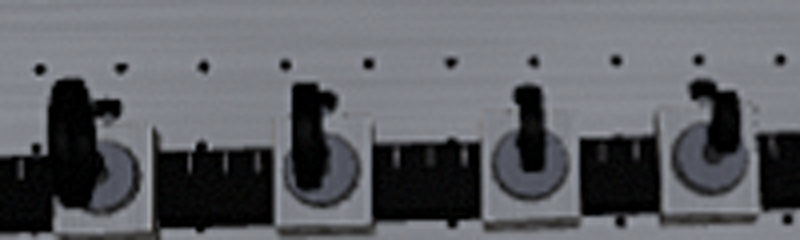

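View pics/scene5z.png

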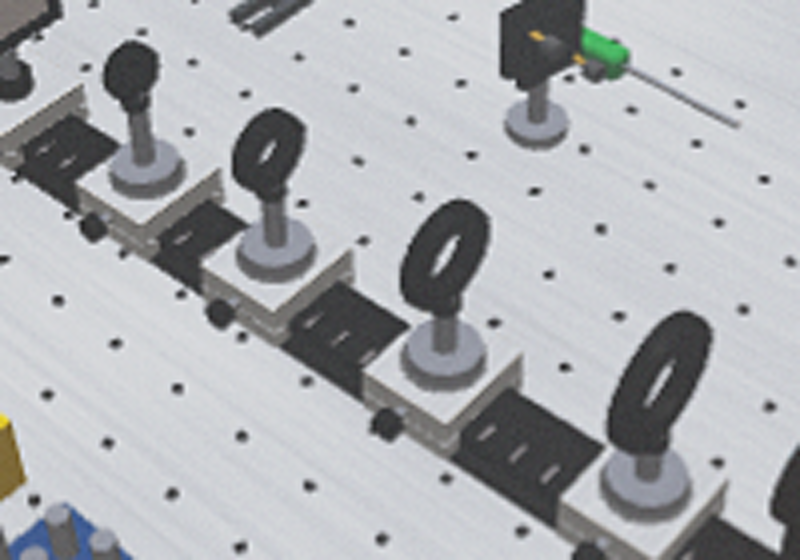

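```bash
python3 - <<'E'
from plant import *
print(observe()['time_s']); job_done()
E
```

```text
44.5917
the job is handed in; nothing more can be done
```

All four baffles are standing on the rail carriers in size order, from 70 mm next to the lamp through 58 and 46 to 34 mm next to the screen. I handed the job in at 44.6 s with the arm clear of everything. Each one was lowered slowly until light contact (about 4–5 N) and only then released.

- **Position:** the feet are at the seat middles to within about 1 mm in the scene camera and about 2–3 mm in the top camera. The largest disagreement is baffle_70: the top camera, which sees its foot partly hidden, puts it 2.7 mm off along the rail. The scene camera puts it 0.4 mm off.
- **Upright:** all four look upright in the pictures. Measured ring tops are within about 1 mm of the expected heights.
- **Square across the rail:** the ring directions average to within about 1.5° of square. For the 46 and 34 mm rings the two cameras disagree by about 6° and 11°. I put that down to each camera seeing only one side of a small ring, and did not pin it down further.
- **Mirror and look-alikes:** the gold mirror and the green ring were not touched. In the last pictures they look unmoved.

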